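# Move three finds on round the instruments

### The arm

A 6-joint arm with a two-finger parallel gripper is mounted at the origin on the work surface. World frame = base frame: x ahead of the robot, y to its left, z up, the work surface at z = 0. Lengths are in m, angles in rad, forces in N, time in s.
With the tool pointing down it reaches from about 0.425 to 0.95 m from the base axis. Payload 14.7 kg.
Tool frame: the origin (TCP) lies on the mounting face of the last link; the fingertips stand robot.nose_length ahead of it and the grasp point (between the pads) lies 155 mm ahead of it (robot.nose_length is the distance from the TCP to the fingertips, in m); x points along the fingers, y is the direction in which the jaws open and shut, and the axes are right-handed (so a half turn about x gives the same grasp; the last joint's range is limited). The gripper opens to 85 mm and grips with 20 to 120 N. Pads are 22 mm wide; open, the fingers measure 114 mm over their backs; the gripper's body (76 mm by 85 mm) begins 54 mm behind the grasp point. The pads swing forward as they close: fully open they stand 13 mm farther back than shut.
Start: joints at [-1.225, 0.48, 1.596, -0, 1.065, -0.047], TCP at [0.249, -0.6, 0.405] pointing down, gripper open.
Joint ranges: [-2.75, 2.75], [-0.82, 2.05], [0.23, 2.67], [-1.56, 4.7], [0.09, 2.69], [-2.92, 2.92]. Speed limits (rad/s): [1.89, 1.89, 2.39, 3.01, 3.01, 3.01].

### API

Orientations are given as a rotation vector (axis times angle).
In Python, from bench import robot, eyes gives the robot as it stands.
- The arm moves only by the shell command python3 -m inch 'ROWS'. ROWS is JSON, a list of rows, each a list of 5 numbers: the gripper's target within -1 to 1 (fully open at 1, half-way at 0, shut at -1), then the shift along the world's x, y, z in cm, then the turn about the world's z in rad. In form: [[hand, x, y, z, turn], ...]. A call has 1 to 12 rows; each row is the pose to reach, as a shift and turn from the pose commanded when the call began; what a row does not reach only later rows make up. A row lasts 1/10 s, in which the tool goes at most 50 mm and 8.59 degrees, less where a joint would pass 70% of its speed; a pose out of reach is approached as far as the arm can. A call with a gripper value outside its range is refused whole. The fingers move at their own pace and stop on an object; the grip force is fixed at half the most. Time passes only in rows, so rows that repeat a pose let the fingers close. It gives the time, the measured TCP pose, the force and the opening at its end, in the units of the state.
- robot.observe(): the state, without advancing time (a new reading comes with each control period).
- eyes.capture(name): name is "scene" or "top" or "wrist"; returns the picture (480x640x3 uint8, blue, green, red); there is no depth.
- eyes.camera_info(name): a dict with "vfov" (degrees; the focal length in pixels is half the picture's height over the tangent of half this angle, whatever the lens; pixels are square), "cx", "cy" (the principal point, pixels), "view" (4x4, takes a point from world to camera coordinates). Camera axes: x right, y up, looking along -z (the intrinsics and any distortion apply to the point x, -y, -z); pixel columns grow to the right and rows downward; lengths in m; the calibration is good to about 2 mm. A picture is of the moment at which its call begins: read the wrist's pose just before it. camera_info takes no time and is no camera call; for the wrist camera it gives the pose at the moment of the call.
- robot.hand_in(): hands the job in, once; it reports no verdict.
The state is a dict: "clock": time; "joints": joint angles; "joint_velocities": joint speeds; "effort": joint torques, N m; "eef_pos": TCP position; "orientation": TCP orientation; "wrist_force": force on the tool from outside, world axes, zero at the start; "moment": the same for the moment, N m; "finger_gap": finger opening in m.
Only numpy, scipy, OpenCV 4.12 (cv2) and the standard library are available. Lean on these libraries where they do the work, as an engineer would, in place of code of your own. Each camera call takes 0.05 s, during which the arm holds its last target. There are 200 camera calls.

### The job

The three finds have had their readings and each now moves on: the clay loom weight from the balance to the turntable, the soil block from the turntable to the lab jack, and the stone core from the lab jack to the balance, each standing as it does now in the middle of the pan, disc or plate. No place holds two finds, so on the way park one of them upright on the empty cork mat. Set them down without letting any drop or fall over, and leave the calibration weight, the jar and the brush alone.

Things in the scene. Friction and masses are not known exactly. Their poses are not given: they have to be found in the camera images.
- loom_mid (a point): loose find: brown fired-clay loom weight, a steep four-sided truncated pyramid 62 mm high, square, 51 mm wide at the foot and 40 mm wide at the top, about 0.2 kg. It stands upright on the balance at the start. The point is on its upright axis, half-way up (31 mm above its foot); x and y are square to its side faces, z up. A dark 10 mm string hole shows near the top of its two y faces; it grips like a solid piece.
- block_mid (a point): loose find: dark brown resin-hardened soil block with light and reddish flecks, a brick shape 75 mm long (its x), 46 mm wide (its y) and 40 mm high (z), about 0.24 kg. It lies on the turntable at the start. The point is its centre, 20 mm above its underside.
- core_mid (a point): loose find: grey speckled stone drill core, an upright cylinder 46 mm across and 50 mm high, about 0.22 kg. It stands on the lab jack at the start. The point is its centre, 25 mm above its foot; z along its axis.
- balance_pan (a point): fixed: middle of the top of the round flat steel pan (110 mm across, 57 mm above the bench) of a white compact balance, 175 x 130 mm, 41 mm high beside the pan, its dark display to its -x side; z up. The pan is rigid and does not give.
- turntable_top (a point): fixed: middle of the flat white disc (140 mm across, 42 mm above the bench, dark tick marks round its edge) of a black photo turntable; z up. The disc does not turn.
- jack_top (a point): fixed: middle of the square aluminium top plate (100 x 100 mm, flat, 83 mm above the bench) of a laboratory scissor jack with a black spindle knob to its -x side; x and y square to the plate, z up. The plate does not give.
- mat_top (a point): fixed: middle of the top of a flat square cork mat, 120 x 120 mm, 8 mm thick, empty at the start; z up.
- weight_mid (a point): bystander, loose: steel calibration weight, knobbed cylinder 32 mm across and 50 mm high, standing on the bench towards the robot; the point is on its axis, 25 mm up.
- jar_mid (a point): bystander, loose: glass specimen jar with white lid, 56 mm across and 62 mm high, standing on the bench beyond the instruments; the point is on its axis, 31 mm up.
- brush: bystander, loose: flat cleaning brush with a wooden handle, 180 mm long, lying on the bench beyond the instruments; its length is along x.
Things that resemble listed ones, but are neither listed nor needed, are in the scene too. Of the things that look like the part that bears mat_top, take the one that is farthest to the robot's left at the start.

How it is judged:
On the way:
1. one of the three finds stands released on the cork mat, its centre within 40 mm of the mat's middle (((horizontal distance between loom_mid and mat_top below 0.04 m and z of loom_mid in the frame of mat_top between 0.026 and 0.036 m and angle between loom_mid's own z axis and vertical below 0.1 rad and linear speed of loom below 0.02 m/s and contact force between loom and the fingers below 0.2 N) or (horizontal distance between block_mid and mat_top below 0.04 m and z of block_mid in the frame of mat_top between 0.015 and 0.025 m and angle between block_mid's own z axis and vertical below 0.1 rad and linear speed of block below 0.02 m/s and contact force between block and the fingers below 0.2 N) or (horizontal distance between core_mid and mat_top below 0.04 m and z of core_mid in the frame of mat_top between 0.02 and 0.03 m and angle between core_mid's own z axis and vertical below 0.1 rad and linear speed of core below 0.02 m/s and contact force between core and the fingers below 0.2 N))), for 0.2 s.
At the end, for the whole second after the job is handed in: the loom weight stands on the turntable, the soil block lies on the lab jack and the stone core stands on the balance pan: each upright (within 0.1 rad) on the surface (5 mm), its centre within 15 mm of the middle of its place, released and at rest (horizontal distance between loom_mid and turntable_top below 0.015 m and z of loom_mid in the frame of turntable_top between 0.026 and 0.036 m and angle between each of loom_mid, block_mid, core_mid's own z axis and vertical below 0.1 rad and linear speed of each of loom, block, core below 0.02 m/s and contact force between each of loom, block, core and the fingers below 0.2 N and horizontal distance between block_mid and jack_top below 0.015 m and z of block_mid in the frame of jack_top between 0.015 and 0.025 m and horizontal distance between core_mid and balance_pan below 0.015 m and z of core_mid in the frame of balance_pan between 0.02 and 0.03 m); the robot touches nothing.
It fails at once if a find is dropped or falls over (angle between any of loom_mid, block_mid, core_mid's own z axis and vertical above 0.5 rad or (linear speed of loom above 0.5 m/s and contact force between loom and the fingers below 0.1 N) or (linear speed of block above 0.5 m/s and contact force between block and the fingers below 0.1 N) or (linear speed of core above 0.5 m/s and contact force between core and the fingers below 0.1 N)).
It fails at once if the calibration weight, the jar or the brush is moved more than 20 mm (distance of any of weight_mid, jar_mid, brush from where it was at the start of the episode above 0.02 m).
It also fails if it takes over 122 s, if anything falls off the work surface, if the arm or the gripper's body presses on something with over 40 N, if the wrist force passes 120 N, or if a joint passes its speed limit or range.

## Working session

There is one attempt and no reset: what is moved stays moved. The work goes in short steps, Python scripts to look and compute and a shell command to move; the robot and the scene stay as the last step left them, time stands still between calls to the robot, and variables do not carry over. Pictures are saved under pics/ and viewed, about 12 in all and at most 16, crops included, and the job is handed in when it is done.

```bash
ls; mkdir -p pics
python3 - <<'E'
from bench import robot, eyes
import cv2, numpy as np
s=robot.observe(); print(s, robot.nose_length)
for n in("scene","top"):
    cv2.imwrite(f"pics/{n}0.png",eyes.capture(n)); i=eyes.camera_info(n); print(n,i)
print(eyes.camera_info("wrist"))
E
```

```text
pics
{'clock': 0.0, 'joints': array([-1.22463422e+00,  4.80854388e-01,  1.59687988e+00, -2.46833819e-05,
        1.06511995e+00, -4.65862579e-02]), 'joint_velocities': array([-0.00147764,  0.00151555, -0.00022541,  0.00162972,  0.00058441,
       -0.00091651]), 'effort': array([ 2.54786326e-03, -9.50649047e+01, -4.30195570e+01, -1.45189406e-04,
        1.23656340e-02,  2.41012066e-05]), 'eef_pos': array([ 0.24872664, -0.60030316,  0.40405539]), 'orientation': array([ 2.00622897,  0.40044297, -2.00665777]), 'wrist_force': array([ 0.00826095, -0.40336629, -0.11410553]), 'moment': array([-0.03356873, -0.02898311, -0.08876865]), 'finger_gap': 0.08560843849609429} 0.1734
scene {'vfov': 54.943808521896734, 'cx': 313.4952717718963, 'cy': 236.3001061423675, 'view': array([[-7.17813953e-01,  6.96234710e-01,  5.98717916e-04,
         3.53746317e-01],
       [-4.20301470e-01, -4.34013626e-01,  7.96855599e-01,
         1.30748379e-01],
       [ 5.55058379e-01,  5.71742426e-01,  6.04169509e-01,
        -1.26164615e+00],
       [ 0.00000000e+00,  0.00000000e+00,  0.00000000e+00,
         1.00000000e+00]])}
top {'vfov': 50.63817077076551, 'cx': 317.5715836071228, 'cy': 232.95011509856576, 'view': array([[ 1.82163058e-02, -9.99833686e-01,  8.75445288e-04,
        -6.42096315e-03],
       [ 9.96000533e-01,  1.82230555e-02,  8.74691892e-02,
        -4.76906972e-01],
       [-8.74705952e-02, -7.21421528e-04,  9.96166841e-01,
        -1.22800729e+00],
       [ 0.00000000e+00,  0.00000000e+00,  0.00000000e+00,
         1.00000000e+00]])}
{'vfov': 65.22996615232866, 'cx': 321.62721013256726, 'cy': 237.95584266650852, 'view': array([[ 0.38333574, -0.92360851, -0.00101666, -0.64929749],
       [ 0.88448892,  0.36741601, -0.2875497 ,  0.03861295],
       [ 0.26595689,  0.10932886,  0.95776518, -0.37987755],
       [ 0.        ,  0.        ,  0.        ,  1.        ]])}
```

View pics/top0.png

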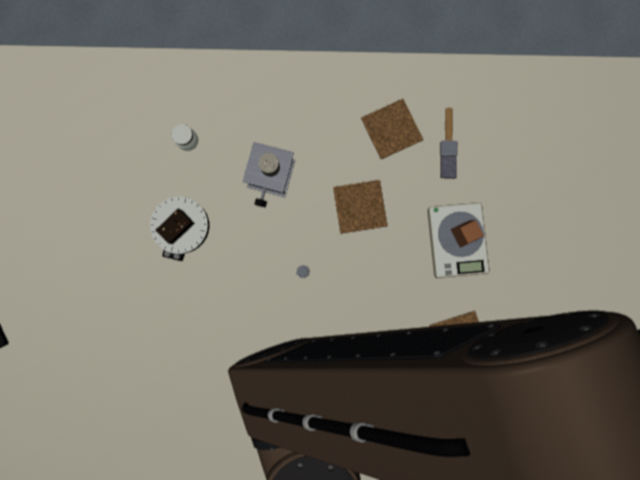

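View pics/scene0.png

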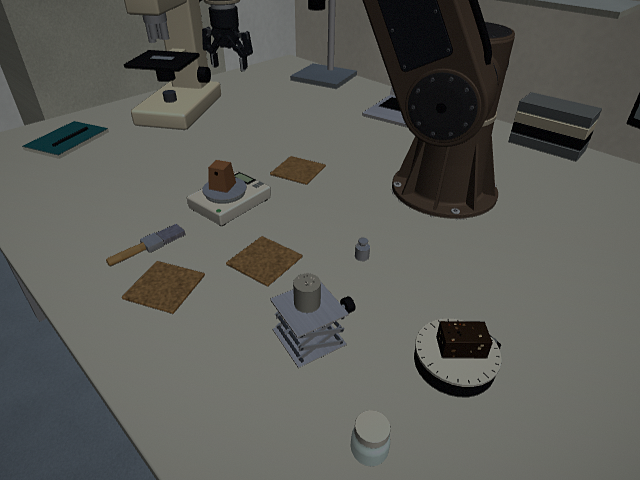

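Top view: the finds are the block on the turntable at (175,226), the core on the jack at (269,163), and the loom weight on the balance at (467,233). Bystanders are the weight (303,271), jar (183,136) and brush (449,145).
Mat lookalikes are at (360,206), (392,128) and (460,320, half hidden by the arm). The image's left is robot +y, so I choose (360,206). I'll check these in one close-up.

Run:
```python
import cv2, numpy as np
im=cv2.imread("pics/top0.png")
t=[cv2.resize(im[y-33:y+33,x-44:x+44],(400,300),interpolation=cv2.INTER_CUBIC) for x,y in((467,236),(176,226),(270,172),(372,180))]
t[3]=cv2.resize(im[90:240,290:490],(400,300),interpolation=cv2.INTER_CUBIC)
cv2.imwrite("pics/crop0.png",np.vstack([np.hstack(t[:2]),np.hstack(t[2:])]))
```

```text
(no output)
```

View pics/crop0.png

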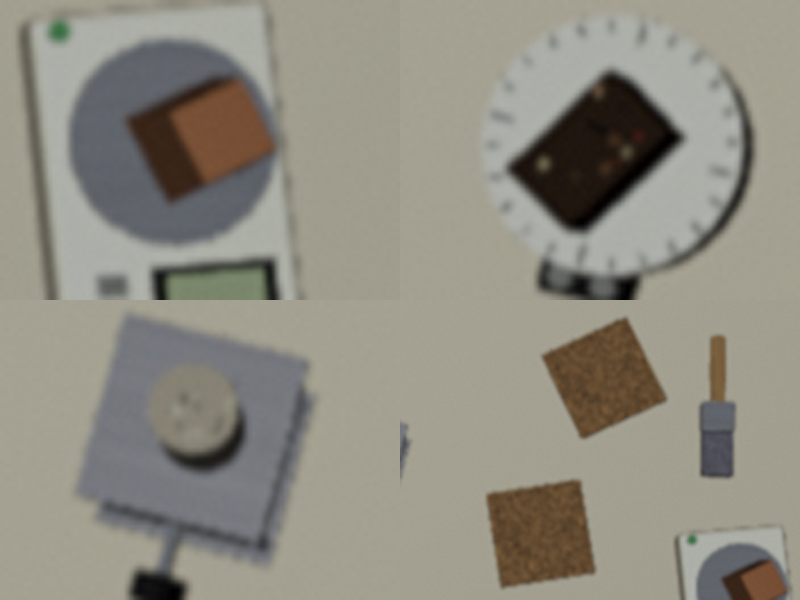

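Loom top face, disc, jack plate and mats are clear. The chosen mat is the lower-left one, with corners around (334..387, 180..233). Next I'll turn these pixels into positions.

```bash
cat > h.py <<'E'
import cv2, numpy as np
from bench import robot, eyes
from scipy.spatial.transform import Rotation as R
def rays(info, uv, z):
    f=240/np.tan(np.radians(info["vfov"]/2)); V=info["view"]; uv=np.atleast_2d(uv).astype(float)
    d=np.c_[(uv[:,0]-info["cx"])/f, -(uv[:,1]-info["cy"])/f, -np.ones(len(uv))]@V[:3,:3]
    o=-V[:3,:3].T@V[:3,3]
    return o+d*((z-o[2])/d[:,2])[:,None]
def proj(info,P):
    f=240/np.tan(np.radians(info["vfov"]/2)); V=info["view"]
    c=np.atleast_2d(P)@V[:3,:3].T+V[:3,3]
    return np.c_[info["cx"]-f*c[:,0]/c[:,2], info["cy"]+f*c[:,1]/c[:,2]]
def tool():
    s=robot.observe(); M=R.from_rotvec(s["orientation"]).as_matrix()
    return s["eef_pos"], np.degrees(np.arctan2(M[1,1],M[0,1])), M
E
python3 - <<'E'
from h import *
np.set_printoptions(precision=4,suppress=True)
i=eyes.camera_info("top"); T=lambda p,x0,y0,k=4.5454: np.array(p)/k+[x0,y0]
def edge(P): d=np.diff(np.vstack([P,P[:1]]),axis=0)[:,:2]; return np.degrees(np.arctan2(d[:,1],d[:,0])), np.linalg.norm(d,axis=1)
L=rays(i,T([(168,110),(236,78),(274,150),(204,184)],423,203),.119); print("loom",L.mean(0),edge(L))
B=rays(i,T([(108,168),(212,70),(275,130),(172,226)],132,193),.082); print("block",B.mean(0),edge(B))
print("core",rays(i,T([(193,110)],226,139),.133))
J=rays(i,T([(128,15),(310,65),(262,248),(77,195)],226,139),.083); print("jack",J.mean(0),edge(J))
print("pan",rays(i,T([(172,142)],423,203),.057)); print("disc",rays(i,T([(213,144)],132,193),.042))
M=rays(i,T([(88,194),(180,180),(194,273),(102,287)],290,90,2),.008); print("mat",M.mean(0),edge(M))
print("weight",rays(i,[(303,271)],.05),"jar",rays(i,[(182,131)],.06))
# scene cross-check
s=eyes.camera_info("scene")
print("sc core",rays(s,[(307.5,281)],.133),"disc",rays(s,[(458,352)],.042),"jack",rays(s,[(311,307)],.083),"mat",rays(s,[(265,260)],.008))
p,y,Mt=tool(); print(p,y); print(Mt)
V=eyes.camera_info("wrist")["view"]; print("cam in tool",Mt.T@(-V[:3,:3].T@V[:3,3]-p), (V[:3,:3]@Mt))
E
```

```text
loom [ 0.4776 -0.3469  0.119 ] (array([ -63.9042, -152.5003,  116.7112,   25.733 ]), array([0.038 , 0.0404, 0.0392, 0.0408]))
block [0.4826 0.3385 0.082 ] (array([ -44.7566, -132.1435,  134.7885,   49.4441]), array([0.073 , 0.0456, 0.0718, 0.0451]))
core [[0.6238 0.1164 0.133 ]]
jack [0.6243 0.1206 0.083 ] (array([-104.5515,  166.8118,   74.9274,  -13.8968]), array([0.0989, 0.0996, 0.1001, 0.0986]))
pan [[ 0.4769 -0.3402  0.057 ]]
disc [[0.4891 0.3387 0.042 ]]
mat [ 0.546  -0.1038  0.008 ] (array([ -80.1975, -171.108 ,   99.7269,    9.3471]), array([0.1169, 0.1184, 0.116 , 0.1183]))
weight [[0.3825 0.0354 0.05  ]] jar [[0.7158 0.3357 0.06  ]]
sc core [[0.6201 0.1168 0.133 ]] disc [[0.4924 0.3441 0.042 ]] jack [[0.6238 0.1289 0.083 ]] mat [[ 0.5478 -0.0954  0.008 ]]
[ 0.2488 -0.6003  0.4042] -67.49117934315699
[[-0.0004  0.3828 -0.9238]
 [ 0.001  -0.9238 -0.3828]
 [-1.     -0.0011 -0.    ]]
cam in tool [ 0.0299 -0.0001 -0.0726] [[-0.      1.     -0.0006]
 [ 0.2876 -0.0005 -0.9578]
 [-0.9578 -0.0002 -0.2876]]
```

```bash
python3 -m inch '[[1,4,4,0,0.07],[1,8,8,0,0.07],[1,12,12,0,0.07],[1,16,17,0,0.07],[1,20,21,-1,0.07],[1,22.8,25.4,-4,0.07],[1,22.8,25.4,-4,0.07],[1,22.8,25.4,-4,0.07],[1,22.8,25.4,-4,0.07],[1,22.8,25.4,-4,0.07]]'
python3 - <<'E'
from h import *
print(tool()[:2]); i=eyes.camera_info("wrist"); cv2.imwrite("pics/w1.png",eyes.capture("wrist"))
print(proj(i,[[.4776,-.3469,.119],[.4769,-.3402,.057]]))
E
```

```text
clock: 1.1
eef_pos: [0.4766, -0.3471, 0.3649]
orientation: [1.964, 0.462, -1.964]
wrist_force: [-1.1, -0.4, 0.8]
finger_gap: 0.0853
(array([ 0.47657694, -0.34708552,  0.36486649]), np.float64(-63.49392553030595))
[[322.20084497 248.6290702 ]
 [313.78141183 220.0932927 ]]
```

View pics/w1.png

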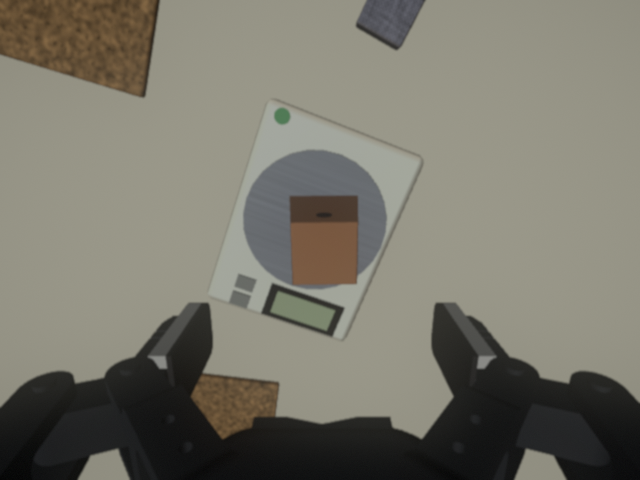

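Loom top face spans (291–357, 222–284), centre (324,252), with its sides level to the jaws. The pan centre at (315,220) agrees with the top-camera estimate to about 1 mm. Descend and grip.

```bash
python3 -m inch '[[1,0,-0.2,-4,0],[1,0,-0.2,-8,0],[1,0,-0.2,-11,0],[1,0,-0.2,-12.2,0],[1,0,-0.2,-12.2,0],[-1,0,-0.2,-12.2,0],[-1,0,-0.2,-12.2,0],[-1,0,-0.2,-12.2,0],[-1,0,-0.2,-12.2,0],[-1,0,-0.2,-12.2,0],[-1,0,-0.2,-12.2,0],[-1,0,-0.2,-12.2,0]]'
```

```text
clock: 2.35
eef_pos: [0.4772, -0.3489, 0.2447]
orientation: [1.965, 0.461, -1.962]
wrist_force: [-2.7, 1.1, 16.2]
finger_gap: 0.0458
```

```bash
python3 -m inch '[[-1,0,0,1,0],[-1,0,0,3,0],[-1,0,0,6,0],[-1,1,3.5,7,0],[-1,2,7.5,7,0],[-1,3,11.5,7,0],[-1,4,15.5,7,0],[-1,5.3,19.5,6,0],[-1,6.5,23,4,0],[-1,6.9,24.5,1,0],[-1,6.9,24.5,-1,0],[-1,6.9,24.5,-1,0]]'
```

```text
clock: 3.55
eef_pos: [0.5452, -0.1026, 0.2313]
orientation: [1.961, 0.466, -1.967]
wrist_force: [0.1, 0.2, -1.7]
finger_gap: 0.0455
```

Run:
```python
from h import *
print(tool()[:2]); i=eyes.camera_info("wrist"); cv2.imwrite("pics/w2.png",eyes.capture("wrist"))
print(proj(i,[[.546,-.1038,.008]]))
```

```text
(array([ 0.54517419, -0.10255645,  0.23134332]), np.float64(-63.40269361748585))
[[325.45346015 262.02523242]]
```

View pics/w2.png

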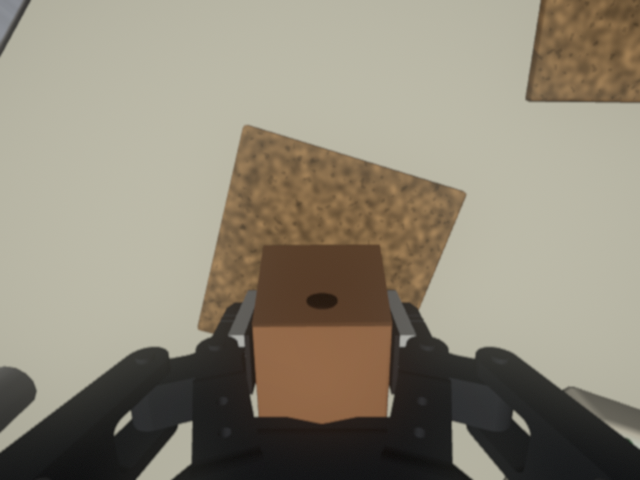

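The loom weight is held upright at (320,370), above the mat. The mat's centre is near (330,260) as predicted. Lower gently.

```bash
python3 -m inch '[[-1,0.1,-0.1,-1.5,0],[-1,0.1,-0.1,-2.8,0],[-1,0.1,-0.1,-3.2,0],[-1,0.1,-0.1,-3.4,0],[-1,0.1,-0.1,-3.4,0]]'
```

```text
clock: 4.1
eef_pos: [0.5468, -0.1046, 0.1985]
orientation: [1.964, 0.463, -1.965]
wrist_force: [-0.2, 0.2, -2.0]
finger_gap: 0.0454
```

```bash
python3 -m inch '[[-1,0,0,-0.15,0],[-1,0,0,-0.25,0],[-1,0,0,-0.25,0],[-1,0,0,-0.25,0]]'
```

```text
clock: 4.5
eef_pos: [0.5469, -0.1045, 0.1963]
orientation: [1.964, 0.463, -1.964]
wrist_force: [0.1, -0.5, -1.4]
finger_gap: 0.0455
```

```bash
python3 -m inch '[[-1,0,0,-0.1,0],[-1,0,0,-0.15,0],[-1,0,0,-0.15,0],[-1,0,0,-0.15,0]]'
```

```text
clock: 4.9
eef_pos: [0.5469, -0.1044, 0.1957]
orientation: [1.964, 0.463, -1.963]
wrist_force: [-5.0, 1.4, 19.0]
finger_gap: 0.0453
```

```bash
python3 -m inch '[[1,0,0,0.05,0],[1,0,0,0.05,0],[1,0,0,0.05,0],[1,0,0,0.05,0],[1,0,0,0.05,0],[1,0,0,0.5,0],[1,0,0,4,0],[1,0,0,9,0],[1,1.5,4,13,0],[1,3,8.5,16,0],[1,4.5,13,16,0],[1,6,17.5,16,0]]'
python3 -m inch '[[1,1.6,4.6,0,0],[1,1.6,4.6,0,0],[1,1.6,4.6,0,0]]'
python3 - <<'E'
from h import *
print(tool()[:2]); i=eyes.camera_info("wrist"); cv2.imwrite("pics/w3.png",eyes.capture("wrist"))
print(proj(i,[[.6238,.1164,.133],[.6243,.1206,.083]]))
cv2.imwrite("pics/top1.png",eyes.capture("top"))
E
```

```text
clock: 6.1
eef_pos: [0.6051, 0.065, 0.3569]
orientation: [1.968, 0.461, -1.961]
wrist_force: [0.6, -1.2, -0.4]
finger_gap: 0.0852
clock: 6.4
eef_pos: [0.6203, 0.1106, 0.3545]
orientation: [1.962, 0.465, -1.963]
wrist_force: [-0.2, -1.0, -1.1]
finger_gap: 0.0854
(array([0.6203264 , 0.11057574, 0.35445723]), np.float64(-63.35375189150265))
[[315.20083258 254.42133299]
 [311.11011071 226.35171764]]
```

View pics/w3.png

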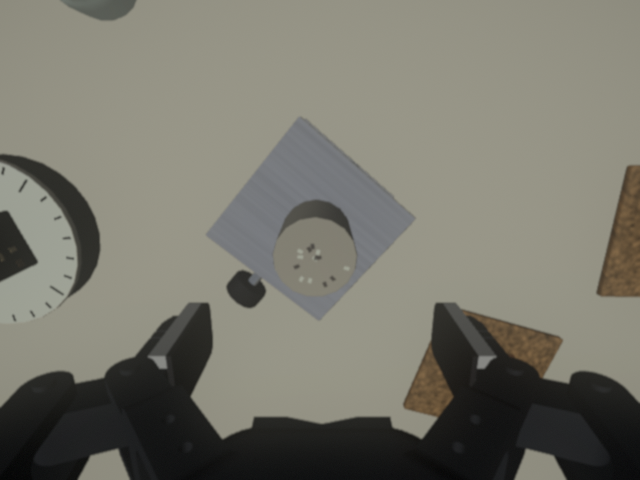

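Core top centre at (315,256), about 1 mm from the prediction. The jack plate centre is near (311,224). The parked loom isn't visible past the fingers, so I'll check the top view taken at this moment.

Run:
```python
import cv2,numpy as np
im=cv2.imread("pics/top1.png"); cv2.imwrite("pics/top1c.png",im)
```

```text
(no output)
```

View pics/top1c.png

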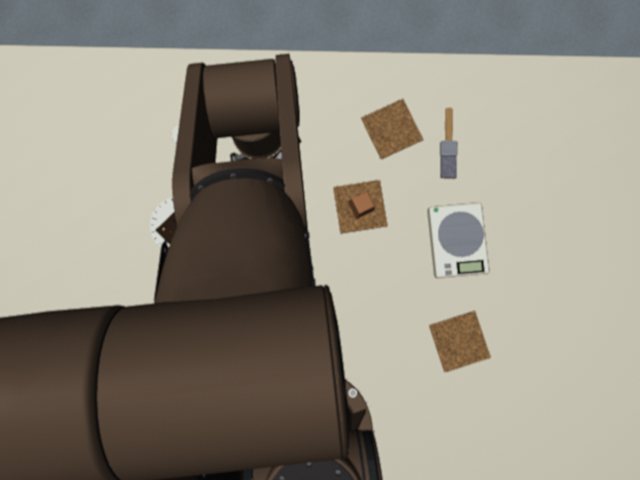

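The loom weight stands upright in the middle of the chosen mat at (361,205). That mat is the leftmost of the three, the others being (392,128) and (460,341). Now grip the core.

```bash
python3 -m inch '[[1,0.2,0.5,-4,0],[1,0.2,0.5,-7.5,0],[1,0.2,0.5,-8.8,0],[1,0.2,0.5,-8.8,0],[1,0.2,0.5,-8.8,0],[-1,0.2,0.5,-8.8,0],[-1,0.2,0.5,-8.8,0],[-1,0.2,0.5,-8.8,0],[-1,0.2,0.5,-8.8,0],[-1,0.2,0.5,-8.8,0],[-1,0.2,0.5,-8.8,0],[-1,0.2,0.5,-8.8,0]]'
```

```text
clock: 7.7
eef_pos: [0.6228, 0.1146, 0.2678]
orientation: [1.965, 0.463, -1.962]
wrist_force: [-2.2, -1.4, 11.3]
finger_gap: 0.0448
```

```bash
python3 -m inch '[[-1,0,0,1,0],[-1,0,0,3,0],[-1,0,0,6,0],[-1,-1,-3.5,7,0],[-1,-2.3,-7.5,7,0],[-1,-3.6,-11.5,7,0],[-1,-4.9,-15.5,7,0],[-1,-6.2,-19.5,7,0],[-1,-7.5,-23.5,7,0],[-1,-8.8,-27.5,7,0],[-1,-10.1,-31.5,7,0],[-1,-11.4,-35.5,7,0]]'
python3 -m inch '[[-1,-1.3,-4,-1,0],[-1,-2.6,-7.5,-4,0],[-1,-3.2,-10,-6,0],[-1,-3.2,-10,-7.5,0],[-1,-3.2,-10,-8,0],[-1,-3.2,-10,-8,0]]'
```

```text
clock: 8.9
eef_pos: [0.5077, -0.242, 0.3373]
orientation: [1.964, 0.462, -1.963]
wrist_force: [0.1, 0.1, -1.8]
finger_gap: 0.0452
clock: 9.5
eef_pos: [0.4764, -0.3402, 0.2564]
orientation: [1.964, 0.464, -1.965]
wrist_force: [0.1, -0.1, -2.7]
finger_gap: 0.045
```

Run:
```python
from h import *
print(tool()[:2]); i=eyes.camera_info("wrist"); cv2.imwrite("pics/w4.png",eyes.capture("wrist"))
print(proj(i,[[.4769,-.3402,.057]]))
```

```text
(array([ 0.47640954, -0.34015573,  0.25643679]), np.float64(-63.478168808452615))
[[322.88521882 279.54136101]]
```

View pics/w4.png

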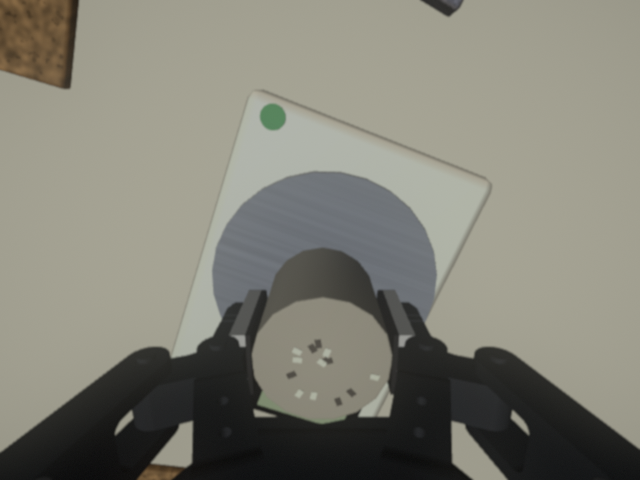

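The core is held upright over the pan. Its axis is at column 322 and the pan spans 212–437, centre 324. Lower about 14.5 mm.

```bash
python3 -m inch '[[-1,0,0,-0.7,0],[-1,0,0,-1.2,0],[-1,0,0,-1.35,0],[-1,0,0,-1.4,0],[-1,0,0,-1.4,0]]'
```

```text
clock: 10.05
eef_pos: [0.4765, -0.3404, 0.2426]
orientation: [1.964, 0.463, -1.964]
wrist_force: [0.4, -0.4, -2.2]
finger_gap: 0.0449
```

```bash
python3 -m inch '[[-1,0,0,-0.1,0],[-1,0,0,-0.15,0],[-1,0,0,-0.15,0]]'
```

```text
clock: 10.35
eef_pos: [0.4765, -0.3405, 0.2418]
orientation: [1.964, 0.462, -1.964]
wrist_force: [-3.4, 2.8, 12.1]
finger_gap: 0.0448
```

```bash
python3 -m inch '[[1,0,0,0.05,0],[1,0,0,0.05,0],[1,0,0,0.05,0],[1,0,0,0.05,0],[1,0,0,0.05,0],[1,0,0,0.5,0],[1,0,0,4,0],[1,0,0,8,0],[1,0,3,10,0.14],[1,0,7,10,0.28],[1,0,11,10,0.42],[1,0,15.5,10,0.56]]'
python3 -m inch '[[1,0,4.5,0,0.14],[1,0,9,0,0.28],[1,0,13.5,0,0.42],[1,0,18,0,0.56],[1,0,22.5,0,0.7],[1,0,27,0,0.84],[1,0,31.5,0,0.98],[1,0.2,36,0,1.12],[1,0.4,40.5,0,1.26],[1,0.6,45,0,1.36],[1,0.6,49.5,0,1.36],[1,0.6,52.4,0,1.36]]'
python3 -m inch '[[1,0,0,0,0],[1,0,0,0,0]]'
python3 - <<'E'
from h import *
print(tool()[:2]); i=eyes.camera_info("wrist"); cv2.imwrite("pics/w5.png",eyes.capture("wrist"))
print(proj(i,[[.4826,.3385,.082],[.4891,.3387,.042]]))
E
```

```text
clock: 11.55
eef_pos: [0.4763, -0.1845, 0.3416]
orientation: [1.597, 0.9, -1.596]
wrist_force: [0.1, -0.0, -0.3]
finger_gap: 0.0859
clock: 12.75
eef_pos: [0.4821, 0.3414, 0.3414]
orientation: [0.593, 1.488, -0.591]
wrist_force: [1.4, -0.2, 0.6]
finger_gap: 0.0854
clock: 12.95
eef_pos: [0.4821, 0.3389, 0.341]
orientation: [0.592, 1.489, -0.592]
wrist_force: [-0.5, -1.0, 0.1]
finger_gap: 0.0856
(array([0.48211212, 0.33890408, 0.34099127]), np.float64(46.61041604936103))
[[322.63775279 246.07296743]
 [328.64222636 235.35876609]]
```

View pics/w5.png

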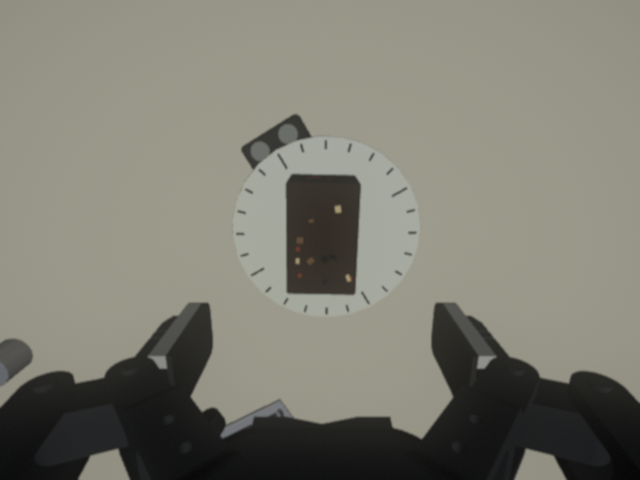

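The block's top face spans about (287–360, 186–294), square to the jaws within 1–2°. The disc spans (233–420, 136–318), slightly off my hand-read prediction. I'll fit the disc properly in all three views.

Run:
```python
from h import *
np.set_printoptions(precision=4,suppress=True)
def disc(im,info,c,w,s):
    x,y=c; g=np.zeros(im.shape[:2],np.uint8); sub=im[y-w:y+w,x-w:x+w]
    t,_=cv2.threshold(sub.min(2),0,255,cv2.THRESH_OTSU)
    hs=cv2.cvtColor(sub,cv2.COLOR_BGR2HSV)
    m=((hs[...,1]<s[0])&(hs[...,2]>s[1])).astype(np.uint8)
    m=cv2.morphologyEx(m,cv2.MORPH_OPEN,np.ones((3,3)))
    k=max(cv2.findContours(m,0,1)[0],key=cv2.contourArea); h=cv2.convexHull(k)[:,0]+[x-w,y-w]
    W=rays(info,h,.042)[:,:2].astype(np.float32)
    A=np.c_[2*W,np.ones(len(W))]; p=np.linalg.lstsq(A,(W**2).sum(1),rcond=None)[0]
    r=np.sqrt(p[2]+p[0]**2+p[1]**2); d=np.linalg.norm(W-p[:2],axis=1)-r
    print(h.min(0),h.max(0),p[:2],"r",r,"res",d.std(),cv2.minEnclosingCircle(W))
for n,c,w,s in(("top0",(179,225),40,(28,130)),("w5",(326,228),110,(28,130)),("scene0",(458,352),55,(28,120))):
    im=cv2.imread(f"pics/{n}.png"); info=eyes.camera_info({"t":"top","w":"wrist","s":"scene"}[n[0]])
    print(n, cv2.cvtColor(im,cv2.COLOR_BGR2HSV)[c[1]-w+3,c[0]-w+3], end=" "); disc(im,info,c,w,s)
```

```text
top0 [ 25  28 165] [149 195] [206 253] [0.4913 0.3423] r 0.07125582088569254 res 0.0007029327354959184 ((0.4919074475765228, 0.34296873211860657), 0.07246381789445877)
w5 [ 26  26 155] [216 118] [435 337] [0.4996 0.3358] r 0.09565670233392976 res 0.008529013144235813 ((0.4973382353782654, 0.3319193124771118), 0.10787925124168396)
scene0 [ 34  15 116] [416 324] [501 384] [0.4877 0.3403] r 0.06862018638701195 res 0.0006124309501717435 ((0.48745858669281006, 0.3400445878505707), 0.06939194351434708)
```

Run:
```python
from h import *
np.set_printoptions(precision=4,suppress=True)
i=eyes.camera_info("wrist"); im=cv2.imread("pics/w5.png"); hs=cv2.cvtColor(im,cv2.COLOR_BGR2HSV)
m=(hs[...,1]<18)&(hs[...,2]>110); m[330:]=0; m=cv2.morphologyEx(m.astype(np.uint8),cv2.MORPH_OPEN,np.ones((3,3)))
k=max(cv2.findContours(m,0,1)[0],key=cv2.contourArea); h=cv2.convexHull(k)[:,0]
W=rays(i,h,.042)[:,:2]; p=np.linalg.lstsq(np.c_[2*W,np.ones(len(W))],(W**2).sum(1),rcond=None)[0]
print("disc w5",h.min(0),h.max(0),p[:2],np.sqrt(p[2]+p[0]**2+p[1]**2))
B=rays(i,[(287,186),(360,186),(356,294),(288,294)],.082); print("block",B.mean(0),np.linalg.norm(np.diff(B,axis=0),axis=1))
# pan / loom top hand-read check in top
```

```text
disc w5 [238 136] [419 313] [0.4859 0.3386] 0.06919496552526137
block [0.4809 0.3395 0.082 ] [0.0447 0.0724 0.0454]
```

```bash
python3 -m inch '[[1,-0.1,0.1,-4,0],[1,-0.1,0.1,-8,0],[1,-0.1,0.1,-11,0],[1,-0.1,0.1,-11.8,0],[1,-0.1,0.1,-11.8,0],[-1,-0.1,0.1,-11.8,0],[-1,-0.1,0.1,-11.8,0],[-1,-0.1,0.1,-11.8,0],[-1,-0.1,0.1,-11.8,0],[-1,-0.1,0.1,-11.8,0],[-1,-0.1,0.1,-11.8,0],[-1,-0.1,0.1,-11.8,0]]'
```

```text
clock: 14.2
eef_pos: [0.4819, 0.3397, 0.2247]
orientation: [0.595, 1.487, -0.592]
wrist_force: [-0.3, -2.5, 12.8]
finger_gap: 0.045
```

```bash
python3 -m inch '[[-1,0,0,1,0],[-1,0,0,3,0],[-1,0,0,6,0],[-1,1.5,-2.5,8,0],[-1,4,-6,9,0],[-1,6.5,-10,9,0],[-1,9,-14,9,0],[-1,11.5,-17.5,9,0],[-1,13.5,-20.5,8,0],[-1,14.4,-21.9,6.5,0],[-1,14.4,-21.9,6,0],[-1,14.4,-21.9,6,0]]'
```

```text
clock: 15.4
eef_pos: [0.6248, 0.1206, 0.2823]
orientation: [0.593, 1.49, -0.595]
wrist_force: [-0.6, -0.7, -2.3]
finger_gap: 0.0448
```

Run:
```python
from h import *
print(tool()[:2]); i=eyes.camera_info("wrist"); cv2.imwrite("pics/w6.png",eyes.capture("wrist"))
a=np.radians(-14.3); c=np.array([.625,.121]); Rm=np.array([[np.cos(a),-np.sin(a)],[np.sin(a),np.cos(a)]])
q=[np.r_[c+Rm@np.array(d)*.05,.083] for d in((1,1),(1,-1),(-1,-1),(-1,1))]
print(proj(i,q))
```

```text
(array([0.62475245, 0.12059749, 0.28229247]), np.float64(46.48871258294407))
[[459.0973629  318.43741088]
 [288.3808638  399.02415625]
 [181.05920834 245.53794054]
 [368.63306398 139.48098142]]
```

View pics/w6.png

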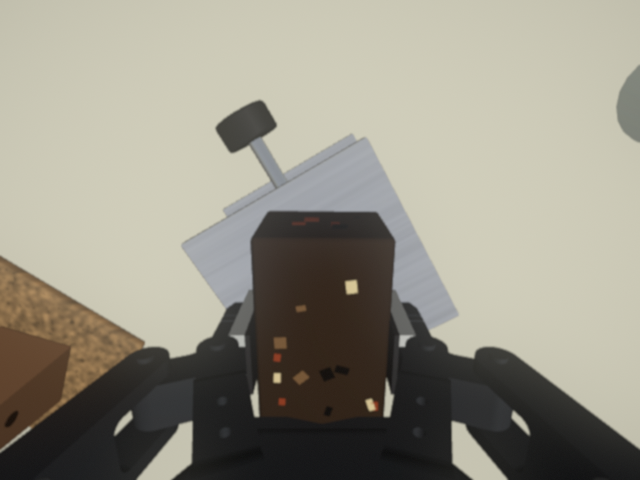

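The jack plate corners (182,244), (370,139) and (458,315) match the prediction within 3 px. The block is held level above the middle. Lower it.

```bash
python3 -m inch '[[-1,0,0,-0.8,0],[-1,0,0,-1.3,0],[-1,0,0,-1.5,0],[-1,0,0,-1.6,0],[-1,0,0,-1.6,0]]'
```

```text
clock: 15.95
eef_pos: [0.6254, 0.1207, 0.267]
orientation: [0.593, 1.488, -0.593]
wrist_force: [-0.3, -0.2, -2.2]
finger_gap: 0.045
```

```bash
python3 -m inch '[[-1,0,0,-0.1,0],[-1,0,0,-0.15,0],[-1,0,0,-0.15,0]]'
```

```text
clock: 16.25
eef_pos: [0.6255, 0.1205, 0.2657]
orientation: [0.594, 1.488, -0.593]
wrist_force: [-1.0, 0.6, 0.8]
finger_gap: 0.0449
```

```bash
python3 -m inch '[[1,0,0,0,0],[1,0,0,0,0],[1,0,0,0,0],[1,0,0,0,0],[1,0,0,0,0],[1,0,0,0.5,0],[1,0,0,4,0],[1,-1,-3,7,-0.1],[1,-2.5,-7,8,-0.2],[1,-4,-11.5,8,-0.3],[1,-5.5,-15.5,8,-0.35],[1,-7,-19.5,8,-0.35]]'
python3 -m inch '[[1,-0.9,-3,-1,0],[1,-0.9,-3,-1,0],[1,-0.9,-3,-1,0]]'
python3 - <<'E'
from h import *
print(tool()[:2]); i=eyes.camera_info("wrist"); cv2.imwrite("pics/w7.png",eyes.capture("wrist"))
print(proj(i,[[.5465,-.1045,.070]]))
E
```

```text
clock: 17.45
eef_pos: [0.5547, -0.076, 0.3462]
orientation: [0.864, 1.392, -0.864]
wrist_force: [1.4, -0.9, 1.2]
finger_gap: 0.0854
clock: 17.75
eef_pos: [0.5464, -0.1051, 0.3358]
orientation: [0.864, 1.392, -0.864]
wrist_force: [0.5, -0.6, -0.2]
finger_gap: 0.0853
(array([ 0.54636747, -0.10507737,  0.33580978]), np.float64(26.370812896157446))
[[323.04303683 241.05023067]]
```

View pics/w7.png

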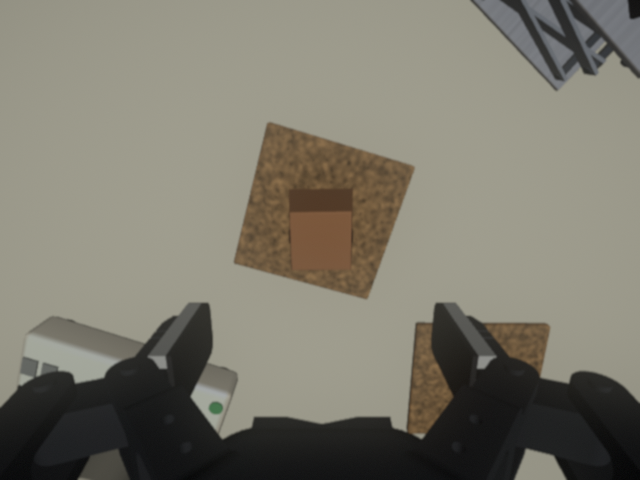

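The loom stands square to the jaws, top centre (321,240), which matches the prediction. Grip it.

```bash
python3 -m inch '[[1,0,0,-4,0],[1,0,0,-8,0],[1,0,0,-12,0],[1,0,0,-13.8,0],[1,0,0,-13.8,0],[-1,0,0,-13.8,0],[-1,0,0,-13.8,0],[-1,0,0,-13.8,0],[-1,0,0,-13.8,0],[-1,0,0,-13.8,0],[-1,0,0,-13.8,0],[-1,0,0,-13.8,0]]'
```

```text
clock: 19.0
eef_pos: [0.547, -0.1044, 0.1995]
orientation: [0.863, 1.391, -0.861]
wrist_force: [-2.5, 4.5, 17.0]
finger_gap: 0.045
```

```bash
python3 -m inch '[[-1,0,0,1,0],[-1,0,0,3,0],[-1,0,0,6,0],[-1,0,0,10,0],[-1,-0.5,3,13,0],[-1,-1,7,14,0],[-1,-1.5,11.5,14,0],[-1,-2,16,14,0],[-1,-2.6,20.5,14,0],[-1,-3.2,25,14,0],[-1,-3.8,29.5,14,0],[-1,-4.4,34,14,0]]'
python3 -m inch '[[-1,-0.6,4,-1,0],[-1,-1.2,8,-4,0],[-1,-1.5,10.5,-7,0],[-1,-1.5,10.5,-8.5,0],[-1,-1.5,10.5,-9,0],[-1,-1.5,10.5,-9,0]]'
python3 - <<'E'
from h import *
print(tool()[:2]); i=eyes.camera_info("wrist"); cv2.imwrite("pics/w8.png",eyes.capture("wrist"))
print(proj(i,[[.488,.340,.042]]))
E
```

```text
clock: 20.2
eef_pos: [0.5018, 0.2373, 0.3388]
orientation: [0.863, 1.392, -0.862]
wrist_force: [0.7, 0.0, -3.0]
finger_gap: 0.0447
clock: 20.8
eef_pos: [0.4875, 0.3398, 0.2478]
orientation: [0.862, 1.393, -0.863]
wrist_force: [0.6, -0.0, -2.2]
finger_gap: 0.0445
(array([0.48752247, 0.33981243, 0.24776239]), np.float64(26.448982496298612))
[[324.19043109 277.09970285]]
```

View pics/w8.png

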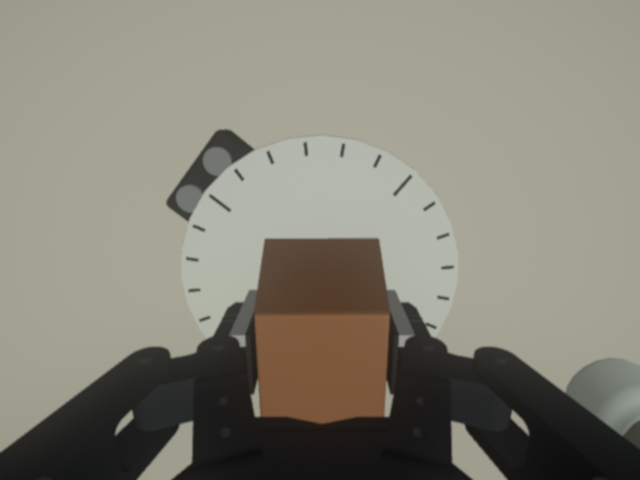

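The loom is held at column 321 and the disc spans 182–458, centre 320, as predicted. Lower about 14 mm.

```bash
python3 -m inch '[[-1,0,0,-0.7,0],[-1,0,0,-1.1,0],[-1,0,0,-1.3,0],[-1,0,0,-1.35,0],[-1,0,0,-1.35,0]]'
```

```text
clock: 21.35
eef_pos: [0.4875, 0.3404, 0.234]
orientation: [0.863, 1.393, -0.863]
wrist_force: [0.5, 0.2, -2.2]
finger_gap: 0.045
```

```bash
python3 -m inch '[[-1,0,0,-0.1,0],[-1,0,0,-0.15,0],[-1,0,0,-0.15,0]]'
```

```text
clock: 21.65
eef_pos: [0.4875, 0.3405, 0.2335]
orientation: [0.863, 1.393, -0.862]
wrist_force: [-4.5, -4.3, 14.8]
finger_gap: 0.0446
```

```bash
python3 -m inch '[[1,0,0,0,0],[1,0,0,0,0],[1,0,0,0,0],[1,0,0,0,0],[1,0,0,0,0],[1,0,0,0.5,0],[1,0,0,4,0],[1,0,0,9,0],[1,0,-3,13,0],[1,0,-7,16,0],[1,0,-11.5,16,0],[1,0,-16,16,0]]'
python3 -m inch '[[1,0,-5,0,0],[1,0,-10,0,0],[1,0,-15,0,0],[1,0,-20,0,0],[1,0,-25,0,0],[1,0,-30,0,0],[1,0,-35,0,0],[1,0,-40,0,0],[1,-4,-45,0,0],[1,-8,-50,0,0],[1,-12,-55,0,0],[1,-16,-60,0,0]]'
python3 -m inch '[[1,-4,-5,0,0],[1,-7,-10,0,0],[1,-7,-10,0,0]]'
python3 - <<'E'
from h import *
np.set_printoptions(precision=4,suppress=True)
print(tool()[:2]); im=eyes.capture("top"); s=eyes.capture("scene"); i=eyes.camera_info("top"); j=eyes.camera_info("scene")
P=[[.488,.340,.104],[.625,.121,.123],[.477,-.340,.107]]
print(proj(i,P),proj(j,P))
cv2.imwrite("pics/final.png",np.vstack([cv2.resize(im[80:300,130:530],(800,440))[:300],np.hstack([s[130:430,150:550],im[90:290:1,130:530][:200].repeat(1,0) if 0 else cv2.resize(s[150:300,150:350],(400,300))])]))
cv2.imwrite("pics/top9.png",im); cv2.imwrite("pics/scene9.png",s)
E
```

```text
clock: 22.85
eef_pos: [0.4873, 0.1792, 0.3941]
orientation: [0.863, 1.391, -0.86]
wrist_force: [0.2, 0.2, 0.2]
finger_gap: 0.0853
clock: 24.05
eef_pos: [0.361, -0.377, 0.393]
orientation: [0.862, 1.393, -0.863]
wrist_force: [0.3, -1.3, -0.7]
finger_gap: 0.0853
clock: 24.35
eef_pos: [0.2901, -0.4786, 0.393]
orientation: [0.863, 1.391, -0.865]
wrist_force: [0.7, -0.1, -0.1]
finger_gap: 0.0851
(array([ 0.2901, -0.4786,  0.393 ]), np.float64(26.339035392925616))
[[170.9556 222.3319]
 [266.8935 163.6246]
 [466.8944 232.3618]] [[464.6635 323.7977]
 [307.1695 288.036 ]
 [221.1855 169.4798]]
```

View pics/final.png

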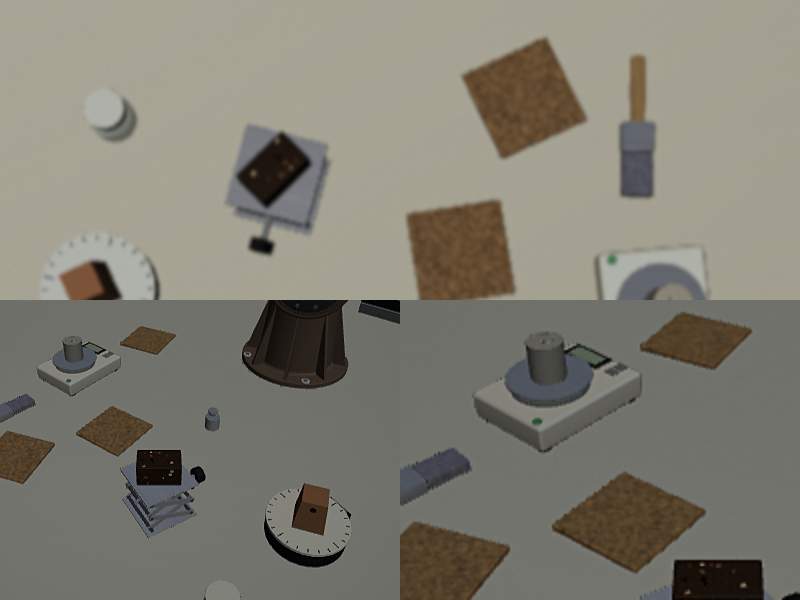

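The loom stands on the disc, the block on the jack and the core on the pan. The mat is empty and the bystanders appear unmoved. One close-up to check how well they are centred.

Run:
```python
import cv2, numpy as np
im=cv2.imread("pics/top9.png")
t=[cv2.resize(im[y-33:y+33,x-44:x+44],(400,300),interpolation=cv2.INTER_CUBIC) for x,y in((467,236),(176,226),(270,172))]
d=cv2.absdiff(im,cv2.imread("pics/top0.png"))[90:300,140:500]; t.append(cv2.resize(d*2,(400,300)))
cv2.imwrite("pics/crop9.png",np.vstack([np.hstack(t[:2]),np.hstack(t[2:])]))
```

View pics/crop9.png

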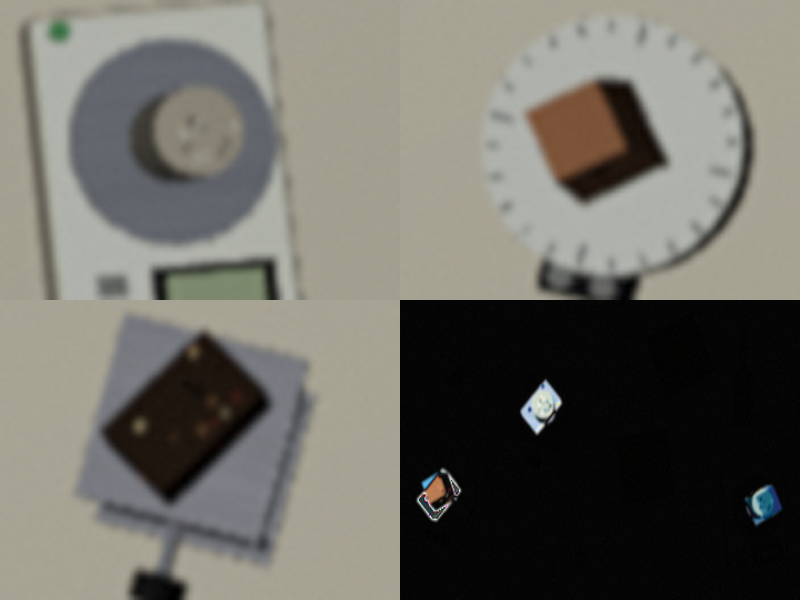

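Run:
```python
from h import *
i=eyes.camera_info("top"); T=lambda p,x0,y0: rays(i,np.array(p)/4.5454+[x0,y0],Z).mean(0)[:2].round(4)
Z=.107; print("core",T([(197,132)],423,203),"pan .4769 -.3402")
Z=.104; print("loom",T([(126,114),(200,80),(227,147),(158,183)],132,193),"disc .4913 .3423 (top fit)")
Z=.123; print("block",T([(103,131),(205,31),(268,96),(167,196)],226,139),"jack .6243 .1206")
robot.hand_in(); print("handed in", robot.observe()["clock"])
```

```text
core [ 0.4777 -0.3387] pan .4769 -.3402
loom [0.4892 0.3397] disc .4913 .3423 (top fit)
block [0.6243 0.121 ] jack .6243 .1206
the job is handed in; nothing more can be done
the job is handed in; nothing more can be done
```

All three finds are in their new places, and I handed the job in with the robot clock at about 24.4 s. I parked the loom weight upright on the leftmost of the three cork mats, then moved the core to the balance, the block to the lab jack and the loom weight to the turntable.

My last top-camera check put each find close to the middle of its place, against the 15 mm allowed:

| Find | Place | Off centre |
|---|---|---|
| Stone core | Balance pan | about 2 mm |
| Loom weight | Turntable disc | about 3 mm |
| Soil block | Jack plate | under 1 mm |

- **Stability:** all three look upright in the final pictures. I released each one only after the wrist force showed it touching the surface.
- **Bystanders:** the before/after picture difference shows no movement of the weight, jar or brush. The gripper was open and well clear of everything at hand-in.
- **Disagreement:** the three cameras' fits of the disc centre differed by up to about 6 mm. I aimed between them, so the loom weight's true offset is less certain than the table suggests, though still well inside the limit.

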